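# Move a drained impression tray from its retaining hook to the tray carousel

### The arm

A 6-joint arm with a two-finger parallel gripper is mounted at the origin on a cart in front of the work surface, level with it; the furniture and walls round the work are solid. World frame = base frame: x ahead of the robot, y to its left, z up, the work surface at z = 0. Lengths are in m, angles in rad, forces in N, time in s.
With the tool pointing down it reaches from about 0.325 to 0.75 m from the base axis. Payload 7.6 kg.
Tool frame: the origin (TCP) lies on the centre line of the jaws, within the pads' length; the fingertips stand 17 mm ahead of it and the grasp point (between the pads) lies 2 mm behind it; z points along the fingers, y is the line along which they close (so a half turn about z gives the same grasp; the last joint's range is limited). The gripper opens to 85 mm and grips with 20 to 120 N. Pads are 22 mm wide; open, the fingers measure 114 mm over their backs; the gripper's body (76 mm by 85 mm) begins 54 mm behind the grasp point. The pads swing forward as they close: fully open they stand 13 mm farther back than shut.
Start: joints at [-1.328, 0.052, 1.401, -0, 1.689, -0.07], TCP at [0.162, -0.5, 0.248] pointing down, gripper open.
Joint ranges: [-2.9, 2.9], [-0.91, 2.17], [0.12, 2.37], [-1.06, 4.2], [0.26, 2.73], [-2.93, 2.93]. Speed limits (rad/s): [2.57, 2.57, 3.01, 3.14, 3.14, 3.14].

### API

Orientations are given as [roll, pitch, yaw] about the fixed x, y, z axes, in that order (R = Rz(yaw) Ry(pitch) Rx(roll)).
In Python, from cell import * gives the robot as it stands.
- The arm moves only by the tool arm_command, never from a script. Its arguments are lists of equal length, an entry for each row: "grip": the opening, from 0 (shut) to 1 (fully open); "slide": the shift along the tool's x, y, z scaled (see below), a list of three; "twist": the turn about the tool's z scaled (see below). In form: {"grip": [grip, ...], "slide": [[x, y, z], ...], "twist": [twist, ...]}. A call has 1 to 8 rows; each row is the pose to reach, as a shift and turn from the pose commanded when the call began, along the tool's axes at that moment; what a row does not reach only later rows make up. The controller multiplies each number of a shift by 1 m and each number of a turn by 90 degrees. A row lasts 1/8 s, in which the tool goes at most 62.5 mm and 10.7 degrees, less where a joint would pass 70% of its speed; a pose out of reach is approached as far as the arm can. A call with a number of a shift or a turn outside -1 to 1 is refused whole. A call with a gripper value outside its range is refused whole. The fingers move at their own pace and stop on an object; "grip_force" is the grip in N (left out, the last holds). Time passes only in rows, so rows that repeat a pose let the fingers close. It gives the time, the measured TCP pose, the force, the opening and the grip force at its end, in the units of the state.
- get_state(): the state, without advancing time (a new reading comes with each control period).
- camera(name): name is "scene" or "top" or "wrist"; returns a dict with "img" (480x640x3 uint8, red, green, blue), "depth" (480x640 float32, m along the optical axis (not along the pixel's ray), 0 where there is no reading), "fov_y" (degrees; the focal length in pixels is half the picture's height over the tangent of half this angle, whatever the lens; pixels are square), "cx", "cy" (the principal point, pixels), "dist_coeffs" ([k1, k2, p1, p2, k3] as OpenCV has them; the pictures are not rectified), "T" (4x4, takes a point from camera to world coordinates). Camera axes: x right, y down, z forward; pixel columns grow to the right and rows downward; lengths in m; the calibration is good to about 2 mm. A picture is of the moment at which its call begins.
- close_job(): hands the job in; it is judged then, once.
The state is a dict: "time_s": time; "joint_pos": joint angles; "qvel": joint speeds; "joint_torque": joint torques, N m; "position": TCP position; "orientation": TCP orientation; "wrist_force": force on the tool from outside, world axes, zero at the start; "moment": the same for the moment, N m; "width": finger opening in m; "grasp_force": force on a finger pad.
Only numpy, scipy, OpenCV 4.12 (cv2) and the standard library are available. Lean on these libraries where they do the work, as an engineer would, in place of code of your own. Each camera call takes 0.05 s, during which the arm holds its last target. There are 200 camera calls.

### The job

The green impression tray has drained: turn the tray carousel so that its one empty branch points to the front edge of the bench, ease the green tray off its retaining hook (raise it, tilt it and back it over the turned-up tip, without wrenching the hook) and hang it by its eye on that branch, freely and still. Keep the clean tray off the bench top, leave the blue tray on its hook, and do not shift or knock over the brown bottle, the jar or the plaster model beside the work.

Things in the scene. Friction and masses are not known exactly. Their poses are not given: they have to be found in the camera images.
- green_tray: Green plastic impression tray (perforated horseshoe with flat handle), loose, about 70 g, 116 mm long, hanging on either hook of the hanger. Origin: centre of the eye in the handle's upper end; z up along the handle, x through the eye (-x: the way the hook points), y across the width. Eye 14 mm wide, 16 mm high. Horseshoe: 48 to 102 mm below the origin, 62 mm wide, 16 mm thick.
- green_handle (a point): Point on the green tray's handle 24 mm below the eye's centre, axes as the tray's. The handle is 26 mm wide (y), 3.5 mm thick (x), from 14 mm above to 48 mm below the eye's centre, with flat edges. Grip it across the 26 mm; the hook's wire passes between the fingers, its tip standing 22 mm above the eye's centre as the tray hangs.
- blue_tray: The same tray in blue, loose, hanging on the other hook of the same hanger, 92 mm beside the green one; it stays there. Same origin and axes.
- hanger: Draining hanger, fixed: bent 8 mm rod frame over a drip pan 130x200x12 mm. Origin: on the bench under the middle of the top bar; -x: the way its hooks point; y along the bar. Bar axis 130 mm high, uprights at y = +85 and -85 mm. Two hooks at y = +46 and -46 mm: 4 mm wire, up from the bar to 150 mm, level there from x = -6 to -46 mm, then turned up 75 degrees to the ball, the highest point.
- hook_ball_1 (a point): Centre of the red 7 mm ball on the tip of the hanger's hook at y = +46 mm (x = -49.4, height 162.5 mm); axes as the hanger's. An upright tray cannot pass it: raise the tray about 7 mm, tilt its lower end outward (toward the hanger's -x) by 30 to 45 degrees, and the eye goes up and outward over the ball.
- hook_ball_2 (a point): The same on the hanger's other hook, at y = -46 mm.
- carousel (a joint): Turning angle of the tray carousel about its upright post, rad, anticlockwise from above positive; at 0 or a full turn the empty branch points to the front edge of the bench (world -x). No end stops within a turn either way; stiff friction of 0.15 N m, it stays where it is left.
- carousel_base: Grey round foot of the carousel, 124 mm across, 30 mm high, fixed. Origin: on the bench, on the turning axis; axes parallel to the world's. Above it a 14 mm post with four 5 mm branches at right angles, 150 mm high at the post, rising outward to 171 mm. Three carry stored trays (two steel-coloured, one white, sized as the green one, fixed to the carousel, turning with it); the fourth is empty.
- knob (a point): Middle of the black round fluted knob on top of the carousel's post: 38 mm across, from 14 mm below to 14 mm above this point; turns with the carousel.
- free_branch_tip (a point): Centre of the 7 mm ball end of the empty branch, 112 mm from the post's axis, turning with the carousel. x points level toward the post, z up. The branch's axis falls 0.206 mm per mm toward the post. A tray hung on it has its eye's centre 5 to 6 mm below the branch's axis.
- stereo_microscope: Stereo microscope, fixed in the room, always in the same place. Origin: on the bench at its foot (x about 0.78, y about -0.15 m). Its head with the two eyepieces hangs behind the hanger at x over 0.655 m, y from -0.38 to -0.20 m, 105 to 312 mm high: keep hand and arm clear of it.
- bench: The fixed bench; its white top is at z = 0, its front edge toward the robot (-x).
- monomer_bottle: Brown bottle with white cap, 53 mm across, 115 mm high, loose, standing in front, between hanger and carousel. Origin: centre of its underside, z up.
- salve_jar: Pale jar with a blue label and a blue lid, 60 mm across, 52 mm high, loose, standing left of the carousel. Origin: centre of its underside, z up.
- plaster_model: Cream plaster jaw model, 52x68x32 mm, loose, lying on the bench in front of the carousel. Origin: centre of its underside, z up.

How it is judged:
At the end, for the whole second after the job is handed in: The green tray hangs by its eye on the empty branch, upright within 0.3 rad, eye 6 to 95 mm inward of the ball end and within 8 mm sideways, still (0.04 m/s, 0.5 rad/s); that branch points to the bench front within 21 degrees; the blue tray is within 20 mm of its start (x of green_tray in the frame of free_branch_tip between 0.006 and 0.095 m and y of green_tray in the frame of free_branch_tip between -0.008 and 0.008 m and z of green_tray in the frame of free_branch_tip between -0.036 and 0 m and angle between green_tray's own z axis and vertical below 0.3 rad and x of free_branch_tip in the frame of carousel_base below -0.1042 m and contact force between green_tray and carousel_base above 0.1 N and linear speed of green_tray below 0.04 m/s and angular speed of green_tray below 0.5 rad/s and distance of blue_tray from where it was at the start of the episode below 0.02 m); the robot touches nothing.
It fails at once if the hook is wrenched: the green tray presses on the hanger with more than 25 N (contact force between green_tray and hanger above 25 N).
It fails at once if the clean green tray touches the bench top (contact force between green_tray and bench above 0.3 N).
It fails at once if the blue tray is taken or knocked off its hook (distance of blue_tray from where it was at the start of the episode above 0.05 m).
It fails at once if the brown bottle, the jar or the plaster model is knocked over or shifted more than 30 mm (distance of any of monomer_bottle, salve_jar, plaster_model from where it was at the start of the episode above 0.03 m or angle between any of monomer_bottle, salve_jar, plaster_model's own z axis and vertical above 0.35 rad).
It also fails if it takes over 70 s, if anything falls off the work surface, if the arm or the gripper's body presses on something with over 40 N, if the wrist force passes 120 N, or if a joint passes its speed limit or range.

## Working session

There is one attempt and no reset: what is moved stays moved. The work goes in short steps, Python scripts to look and compute and a tool call to move; the robot and the scene stay as the last step left them, time stands still between calls to the robot, and variables do not carry over. Pictures are saved under pics/ and viewed, at most 10 in all, crops included, and the job is handed in when it is done.

Besides the shell and the picture viewer there is one more tool, called after ">>>" in YAML: its name, and indented under it one key for each argument. arm_command: Moves the arm, as the interface text tells. Shifts and turns lie within -1 to 1; 1 stands for 1 m of shift or 90 degrees of turn. Its arguments: {"type":"object","properties":{"grip":{"type":"array"},"slide":{"type":"array"},"twist":{"type":"array"},"grip_force":{"type":"number"}},"required":["grip","slide","twist"]}

```bash
ls; mkdir -p pics; cat > h.py <<'E'
from cell import *
import numpy as np, cv2
def snap(n):
    c=camera(n); h=c["img"].shape[0]; f=h/2/np.tan(np.radians(c["fov_y"])/2)
    c["K"]=np.array([[f,0,c["cx"]],[0,f,c["cy"]],[0,0,1]]); c["d"]=np.array(c["dist_coeffs"],float); return c
def world(c,u,v,d=None):
    d=c["depth"][int(v),int(u)] if d is None else d
    p=cv2.undistortPoints(np.array([[[u,v]]],float),c["K"],c["d"])[0,0]
    return (c["T"]@np.array([p[0]*d,p[1]*d,d,1]))[:3]
def cloud(c):
    v,u=np.mgrid[0:480,0:640]
    p=cv2.undistortPoints(np.stack([u,v],-1).reshape(-1,1,2).astype(float),c["K"],c["d"]).reshape(480,640,2)
    z=c["depth"]; P=np.stack([p[...,0]*z,p[...,1]*z,z,np.ones_like(z)],-1)
    return (P@np.array(c["T"]).T)[...,:3]
def proj(c,P):
    Ti=np.linalg.inv(c["T"]); q=(Ti@np.append(P,1))[:3]
    return cv2.projectPoints(q[None],np.zeros(3),np.zeros(3),c["K"],c["d"])[0][0,0]
def save(n,im): cv2.imwrite("pics/"+n+".png",im[...,::-1])
E
python3 - <<'E'
from h import *
s=get_state(); print(s)
a=[]
for n in("scene","top"):
    c=snap(n); a.append(c["img"]); np.savez("pics/"+n+".npz",**{k:c[k] for k in("img","depth","K","d","T")}); print(n,c["T"],c["fov_y"],c["dist_coeffs"])
    save(n+"0",c["img"])
E
```

```text
pics
{'time_s': 0.0, 'joint_pos': array([-1.32829178e+00,  5.28426691e-02,  1.40171651e+00,  5.43095058e-05,
        1.68862265e+00, -7.02805801e-02]), 'qvel': array([-0.0002116 ,  0.00151927, -0.00069142, -0.00139956,  0.00033473,
       -0.00042993]), 'joint_torque': array([ 5.07494988e-04, -3.81675124e+01, -3.60180652e+01,  1.94793962e-06,
        6.24398657e-03,  1.08829195e-05]), 'position': array([ 0.16152634, -0.49924416,  0.24747347]), 'orientation': array([-3.14001119e+00, -1.65406366e-04,  3.12791335e-01]), 'wrist_force': array([-0.44842068,  1.19930295, -0.02173403]), 'moment': array([ 0.04369844,  0.01996629, -0.09451859]), 'grasp_force': 0.0, 'width': 0.08534589821034011}
scene [[ 0.55750169 -0.42651773  0.71223205 -0.36876935]
 [-0.83012227 -0.2766652   0.4841006  -0.75373154]
 [-0.00942767 -0.86112659 -0.50830318  0.44512347]
 [ 0.          0.          0.          1.        ]] 56.98539684470757 [-0.05964181  0.          0.          0.          0.        ]
top [[ 0.00726437 -0.99217506  0.12464298  0.35149093]
 [-0.999961   -0.00658161  0.00588869 -0.10023593]
 [-0.00502226 -0.1246809  -0.99218418  1.50699155]
 [ 0.          0.          0.          1.        ]] 50.891811392392896 [-0.13148343  0.          0.          0.          0.        ]
```

View pics/scene0.png

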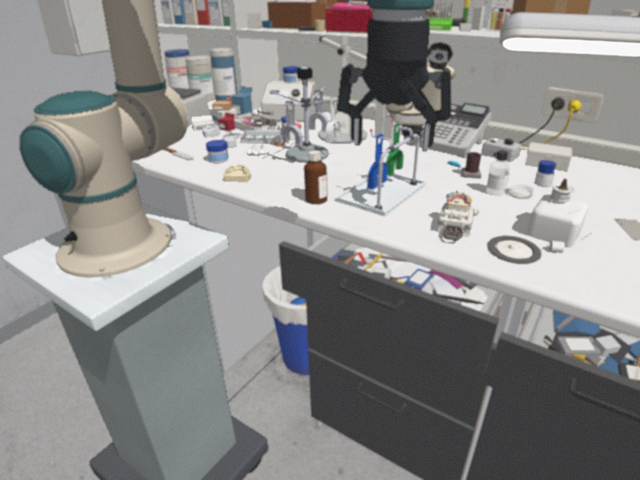

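View pics/top0.png

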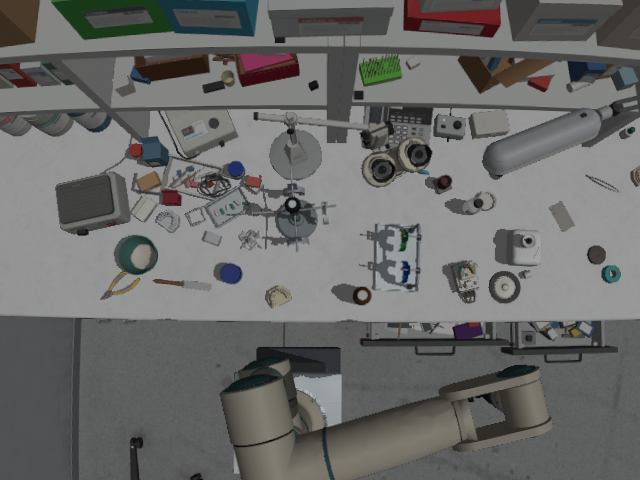

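The top view shows the carousel at (292,205), hanger at (395,255) with hooks running left (+y), green tray at (403,238), blue at (405,272), bottle (362,296), jar (231,272), model (278,296). I'll zoom in.

```bash
python3 - <<'E'
from h import *
a=np.load("pics/top.npz")
im=a["img"][175:310,230:430]; save("topz",cv2.resize(im,None,fx=4,fy=4,interpolation=cv2.INTER_CUBIC))
s=np.load("pics/scene.npz"); im=s["img"][55:215,190:440]; save("scz",cv2.resize(im,None,fx=3.2,fy=3.2,interpolation=cv2.INTER_CUBIC))
E
```

```text
(no output)
```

View pics/topz.png

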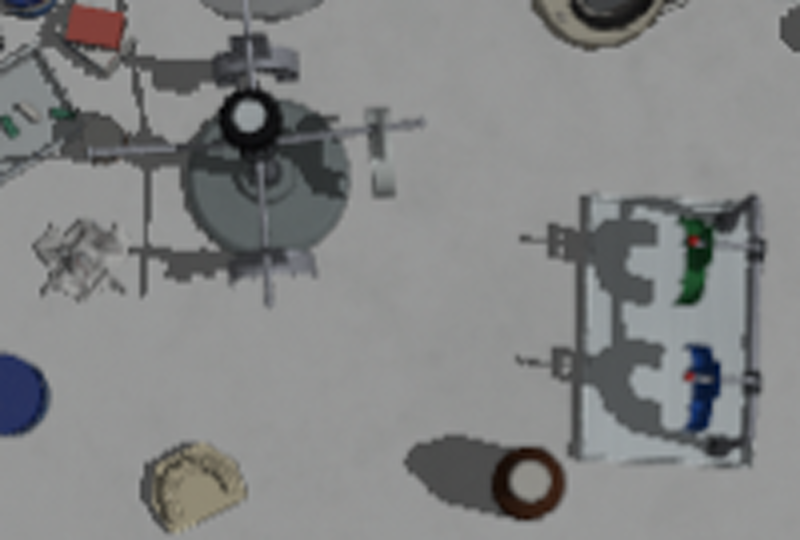

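View pics/scz.png

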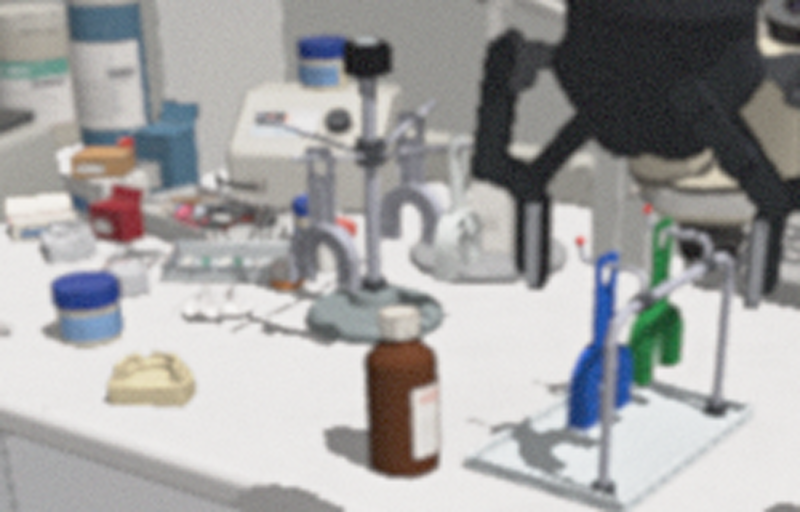

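The zoom shows the hooks running to +y with red balls at about (403,235) and (402,269) full-frame, and the empty branch pointing left (+y), roughly 5° turned toward the front. The carousel therefore needs about +85°. Next I'll triangulate the key points.

```bash
cat >> h.py <<'E'
def ld(n):
    a=np.load("pics/%s.npz"%n); return {k:a[k] for k in a}
def ray(c,u,v):
    p=cv2.undistortPoints(np.array([[[u,v]]],float),c["K"],c["d"])[0,0]
    d=c["T"][:3,:3]@np.array([p[0],p[1],1]); return c["T"][:3,3],d/np.linalg.norm(d)
def tri(*obs):
    A=np.zeros((3,3));b=np.zeros(3)
    for c,u,v in obs:
        o,d=ray(c,u,v);M=np.eye(3)-np.outer(d,d);A+=M;b+=M@o
    p=np.linalg.solve(A,b); return p,[proj(c,p)-[u,v] for c,u,v in obs]
def blobs(c,m,mn=2):
    n,l,s,ce=cv2.connectedComponentsWithStats(m.astype(np.uint8)); return [(ce[i].round(1),s[i,4]) for i in range(1,n) if s[i,4]>=mn]
E
python3 - <<'E'
from h import *
np.set_printoptions(precision=4,suppress=True)
t,s=ld("top"),ld("scene")
for n,c,box in(("top",t,(225,295,370,430)),("sc",s,(110,150,360,410))):
    im=c["img"].astype(int); r,g,b=im[...,0],im[...,1],im[...,2]
    M=np.zeros(r.shape,bool); M[box[0]:box[1],box[2]:box[3]]=1
    print(n,"red",blobs(c,M&(r>g+45)&(r>b+45),1))
    M[:]=0;M[110:300,300:430]=1
    for nm,m in(("green",(g>r+25)&(g>b+15)),("blue",(b>r+40)&(b>g+20))):
        m=m&M; print(n,nm,blobs(c,m,8)); P=cloud(c)[m]; print(np.percentile(P,[2,10,50,90,98],axis=0))
P=cloud(t)
def tz(u,v): return 230+u/4-.375,175+v/4-.375
for nm,u,v in(("knob",250,115),("tipL",92,152),("tipR",425,122),("tipF",268,305),("bottle",530,482),("jar",8,395),("model",195,485),("base",266,178),("tipB",248,2)):
    uu,vv=tz(u,v); print(nm,(uu,vv),P[int(round(vv)),int(round(uu))])
S=cloud(s); m=S[60:120,290:320]; im=s["img"][60:120,290:320].sum(-1)
k=(im<120); print("knob scene",np.argwhere(k).mean(0)[::-1]+[290,60],k.sum(),np.percentile(m[k],[5,50,95],axis=0))
im=t["img"][190:220,275:310].sum(-1);k=P[190:220,275:310][...,2]>0.19;print("knobtop",np.argwhere(k).mean(0)[::-1]+[275,190],np.percentile(P[190:220,275:310][k],[2,50,98],axis=0))
E
```

```text
top red [(array([402.7, 234.7]), np.int32(3)), (array([401.7, 268.7]), np.int32(3))]
top green [(array([403.1, 231.1]), np.int32(14)), (array([402.7, 244.4]), np.int32(41))]
[[ 0.5096 -0.3359  0.0781]
 [ 0.512  -0.3332  0.0813]
 [ 0.5258 -0.3283  0.088 ]
 [ 0.5609 -0.3246  0.1535]
 [ 0.564  -0.3227  0.1637]]
top blue [(array([404.8, 264.2]), np.int32(25)), (array([408.7, 269.8]), np.int32(10)), (array([404.6, 276.9]), np.int32(42))]
[[ 0.4187 -0.3744  0.0459]
 [ 0.4213 -0.3393  0.075 ]
 [ 0.4402 -0.3329  0.0901]
 [ 0.4695 -0.3291  0.1547]
 [ 0.5968 -0.3276  0.1589]]
sc red [(array([392. , 119.7]), np.int32(7)), (array([371. , 129.7]), np.int32(7))]
sc green [(array([396.2, 134. ]), np.int32(95)), (array([394.4, 160.6]), np.int32(304))]
[[ 0.5071 -0.3428  0.044 ]
 [ 0.5116 -0.3412  0.0508]
 [ 0.5329 -0.3361  0.0799]
 [ 0.556  -0.331   0.1363]
 [ 0.5669 -0.3263  0.1558]]
sc blue [(array([375.1, 165.2]), np.int32(390)), (array([384.4, 172.7]), np.int32(96)), (array([334.9, 255.7]), np.int32(19)), (array([414.7, 282.2]), np.int32(110)), (array([302. , 298.3]), np.int32(13))]
[[ 0.331  -0.5083 -0.1242]
 [ 0.3398 -0.4871 -0.1033]
 [ 0.4289 -0.3417  0.068 ]
 [ 0.4642 -0.3311  0.1321]
 [ 0.479  -0.2794  0.1532]]
knob (292.125, 203.375) [ 0.6082 -0.0223  0.2419]
tipL (252.625, 212.625) [0.5949 0.0873 0.1692]
tipR (335.875, 205.125) [ 0.6181 -0.1367  0.1693]
tipF (296.625, 250.875) [ 0.4919 -0.0334  0.176 ]
bottle (362.125, 295.125) [ 0.3778 -0.2104  0.1165]
jar (231.625, 273.375) [0.4396 0.1614 0.0489]
model (278.375, 295.875) [0.3748 0.0283 0.0254]
base (296.125, 219.125) [ 0.5978 -0.0234  0.0593]
tipB (291.625, 175.125) [ 0.7408 -0.007   0.0158]
knob scene [304.0745  73.2979] 94 [[ 0.588  -0.0436  0.2216]
 [ 0.5943 -0.0353  0.2304]
 [ 0.6091 -0.0195  0.239 ]]
knobtop [292.2837 204.9767] [[ 0.5858 -0.0426  0.222 ]
 [ 0.603  -0.0226  0.2411]
 [ 0.6236 -0.0044  0.2481]]
```

```bash
python3 - <<'E'
from h import *
np.set_printoptions(precision=4,suppress=True)
t,s=ld("top"),ld("scene")
print(tri((t,402.7,234.7),(s,392,119.7)),tri((t,401.7,268.7),(s,371,129.7)))
P=cloud(t)
# foot & branches: base disc points z~0.03
D=np.hypot(P[...,0]-.606,P[...,1]+.024)
m=(abs(P[...,2]-.03)<.006)&(D<.09); q=P[m]; print(m.sum(),q.mean(0),np.percentile(q,[1,99],axis=0))
c,r=cv2.minEnclosingCircle(q[:,:2].astype(np.float32));print(c,r)
m=(P[...,2]>.222)&(D<.05); c,r=cv2.minEnclosingCircle(P[m][:,:2].astype(np.float32));print("knob",c,r,np.median(P[m][:,2]))
m=(P[...,2]>.145)&(P[...,2]<.19)&(D>.03)&(D<.14);q=P[m];a=np.degrees(np.arctan2(q[:,1]+.024,q[:,0]-.606))
for k in (0,90,180,-90):
    d=(a-k+180)%360-180; z=abs(d)<25; print(k,z.sum(),np.median(d[z]), q[z].mean(0))
E
```

```text
(array([ 0.5401, -0.3186,  0.1631]), [array([ 0.5458, -0.3044]), array([-0.7342,  0.1342])]) (array([ 0.4483, -0.3148,  0.1628]), [array([ 0.5273, -0.3173]), array([-0.7667,  0.1221])])
79 [ 0.6001 -0.0247  0.0292] [[ 0.5818 -0.0447  0.0243]
 [ 0.6207 -0.0018  0.0349]]
(0.5995346307754517, -0.027440760284662247) 0.03273634612560272
knob (0.6048733592033386, -0.02244190312922001) 0.02098679356276989 0.24116271217783303
0 80 6.690508952331783 [ 0.6805 -0.0151  0.1642]
90 63 5.936945725498504 [0.5984 0.0502 0.1643]
180 79 4.404931991094259 [ 0.5302 -0.0301  0.1643]
-90 75 4.750196527364494 [ 0.6122 -0.0991  0.165 ]
```

>>> arm_command:
  grip: [1,1,0.8,0.8,0.8,0.8,0.8,0.8]
  slide:
    - [0.567,-0.316,-0.06]
    - [0.567,-0.316,-0.06]
    - [0.567,-0.316,-0.06]
    - [0.567,-0.316,-0.06]
    - [0.567,-0.316,-0.06]
    - [0.567,-0.316,-0.06]
    - [0.567,-0.316,-0.06]
    - [0.567,-0.316,-0.06]
  twist: [0,0,0,0,0,0,0,0]
  grip_force: 30

```text
time_s: 1.1
position: [0.5018, -0.1333, 0.2942]
orientation: [-3.142, 0.0, 0.313]
wrist_force: [0.4, -0.2, -0.1]
width: 0.0683
grasp_force: 0.0
```

>>> arm_command:
  grip: [0.8,0.8,0.8,0.8,0.8]
  slide:
    - [0.131,-0.073,0]
    - [0.131,-0.073,0]
    - [0.131,-0.073,0]
    - [0.131,-0.073,0]
    - [0.131,-0.073,0]
  twist: [0,0,0,0,0]

```text
time_s: 1.72
position: [0.6026, -0.0259, 0.294]
orientation: [3.142, 0.001, 0.312]
wrist_force: [0.5, -0.0, -0.1]
width: 0.0682
grasp_force: 0.0
```

```bash
python3 - <<'E'
from h import *
np.set_printoptions(precision=4,suppress=True)
s=get_state();print(s["position"],s["joint_pos"])
c=snap("wrist");save("w1",c["img"]);print(c["T"])
P=cloud(c);m=(P[...,2]>.222)&(P[...,2]<.25)&(np.hypot(P[...,0]-.604,P[...,1]+.0235)<.04)
q=P[m]
if len(q):print(m.sum(),q.mean(0),np.percentile(q,[1,99],axis=0),cv2.minEnclosingCircle(q[:,:2].astype(np.float32)))
E
```

```text
[ 0.6026 -0.0259  0.294 ] [-0.1041  0.272   1.0661 -0.0004  1.8042  1.1544]
[[ 0.3077 -0.9045 -0.2952  0.6784]
 [-0.9515 -0.2925 -0.0954 -0.0002]
 [-0.      0.3102 -0.9507  0.4205]
 [ 0.      0.      0.      1.    ]]
5144 [ 0.6117 -0.0196  0.2418] [[ 0.5911 -0.039   0.2236]
 [ 0.6284 -0.0012  0.2457]] ((0.6081215739250183, -0.020837534219026566), 0.02152204141020775)
```

View pics/w1.png

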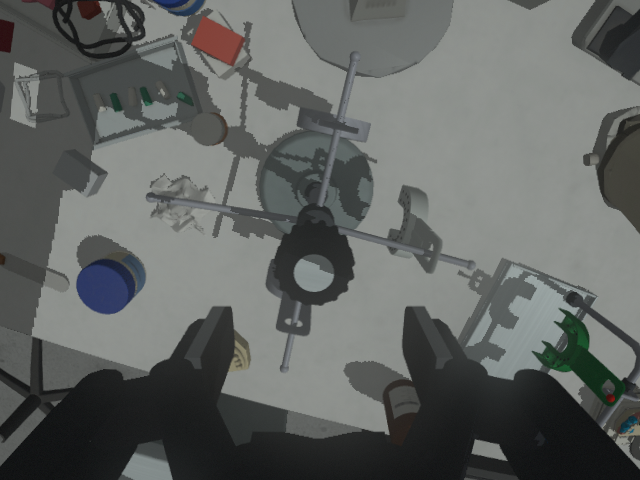

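The wrist view shows the knob at about (313,270). The branch tips are at (150,198) empty, (470,265), (284,369) and (355,57), which confirms the bare branch on the left.

```bash
python3 - <<'E'
from h import *
np.set_printoptions(precision=4,suppress=True)
t=ld("top");c=snap("wrist");R=[]
for w,p in(((150,198),(252.6,212.6)),((470,265),(335.9,205.1)),((284,369),(296.6,250.9)),((355,57),(291.6,175.1))):
    a,e=tri((c,*w),(t,*p));R.append(a);print(a,e)
R=np.array(R);print(R.mean(0)); d=R[0]-R[1];print(np.degrees(np.arctan2(d[1],d[0])),np.linalg.norm(d[:2]));d=R[3]-R[2];print(np.degrees(np.arctan2(d[1],d[0])),np.linalg.norm(d[:2]))
E
```

```text
[0.5961 0.0893 0.1725] [array([1.9895, 1.3632]), array([-0.5143, -0.2437])]
[ 0.6176 -0.1359  0.1669] [array([ 1.2359, -0.542 ]), array([-0.2277,  0.2625])]
[ 0.4929 -0.0322  0.1688] [array([-0.2773, -0.0206]), array([ 0.0798, -0.0159])]
[ 0.7349 -0.0118  0.0531] [array([-5.3918,  3.2249]), array([ 1.2296, -1.3515])]
[ 0.6104 -0.0226  0.1403]
95.45265339766445 0.2262680066415989
4.823376656697116 0.24277045800442798
```

>>> arm_command:
  grip: [0.8,0.8,0.8,0.4,0.2,0.2,0.2]
  slide:
    - [0.004,-0.002,0.03]
    - [0.004,-0.002,0.063]
    - [0.004,-0.002,0.063]
    - [0.004,-0.002,0.063]
    - [0.004,-0.002,0.063]
    - [0.004,-0.002,0.063]
    - [0.004,-0.002,0.063]
  twist: [0,0,0,0,0,0,0]
  grip_force: 40

```text
time_s: 2.7
position: [0.6066, -0.0223, 0.2339]
orientation: [3.14, -0.003, 0.313]
wrist_force: [-2.3, -0.8, 7.1]
width: 0.0364
grasp_force: 41.2
```

>>> arm_command:
  grip: [0.2,0.2,0.2,0.2,0.2,0.2,0.2,0.2]
  slide:
    - [0,0,0]
    - [0,0,0]
    - [0,0,0]
    - [0,0,0]
    - [0,0,0]
    - [0,0,0]
    - [0,0,0]
    - [0,0,0]
  twist: [0,-0.1,-0.2,-0.3,-0.4,-0.5,-0.6,-0.7]

```text
time_s: 3.7
position: [0.6075, -0.023, 0.2339]
orientation: [3.135, 0.001, 1.416]
wrist_force: [6.1, -2.4, 5.1]
width: 0.0366
grasp_force: 41.2
```

>>> arm_command:
  grip: [0.2,0.2,0.2,0.2,0.8,0.8,0.8]
  slide:
    - [0,0,0]
    - [0,0,0]
    - [0,0,0]
    - [0,0,0]
    - [0,0,0]
    - [0,0,0]
    - [0,0,0]
  twist: [-0.1,-0.2,-0.25,-0.25,-0.25,-0.25,-0.25]

```text
time_s: 4.58
position: [0.6061, -0.0221, 0.2312]
orientation: [-3.141, -0.0, 1.805]
wrist_force: [0.4, -0.3, -0.4]
width: 0.0685
grasp_force: 0.0
```

>>> arm_command:
  grip: [0.8,0.8,0.8,0.8,0.6]
  slide:
    - [0,0,-0.04]
    - [0,0,-0.09]
    - [0,0,-0.09]
    - [0,0,-0.09]
    - [0,0,-0.09]
  twist: [0,0,0,0,0]

```text
time_s: 5.2
position: [0.6058, -0.0221, 0.3194]
orientation: [-3.139, -0.001, 1.805]
wrist_force: [0.8, -0.4, -0.9]
width: 0.0524
grasp_force: 0.0
```

```bash
python3 - <<'E'
from h import *
np.set_printoptions(precision=4,suppress=True)
s=get_state();print(s["position"],s["orientation"],s["joint_pos"],s["wrist_force"])
c=snap("wrist");save("w2",c["img"]);np.savez("pics/w2.npz",**{k:c[k] for k in("img","depth","K","d","T")})
E
```

```text
[ 0.6058 -0.0221  0.3194] [-3.1386 -0.0009  1.8051] [-0.0974  0.2868  0.9983 -0.0001  1.8596 -0.3317] [ 0.7957 -0.4311 -0.9237]
```

View pics/w2.png

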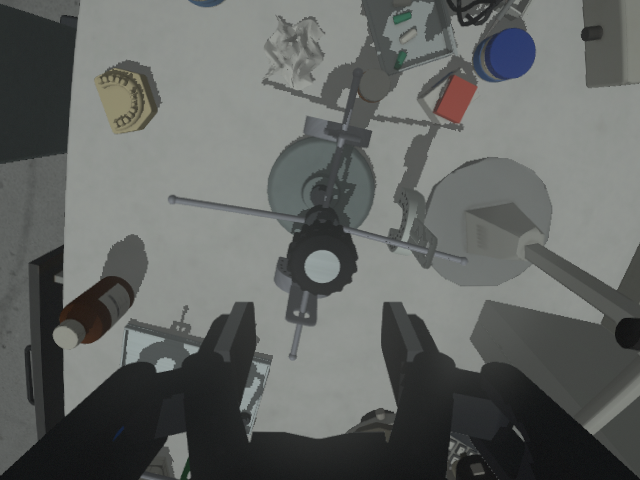

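The empty branch now points to the front: tip at (172,199), opposite tip at (465,260). Now I'll compute the tip from its known height and plan the approach to the green tray.

```bash
python3 - <<'E'
from h import *
np.set_printoptions(precision=4,suppress=True)
c=ld("w2");R=[]
for u,v in((172,199),(465,260),(357,72),(292,356)):
    o,d=ray(c,u,v);p=o+d*(.1705-o[2])/d[2];R.append(p);print(p,world(c,u,v))
R=np.array(R)
for i,j in((0,1),(2,3)):
    d=R[i]-R[j];print((R[i]+R[j])/2,np.degrees(np.arctan2(d[1],d[0])),np.linalg.norm(d))
E
```

```text
[ 0.4954 -0.0231  0.1705] [ 0.4966 -0.0221  0.1741]
[ 0.7221 -0.018   0.1705] [ 0.7199 -0.0168  0.175 ]
[0.6055 0.0921 0.1705] [0.6052 0.0916 0.1746]
[ 0.6101 -0.1336  0.1705] [ 0.6097 -0.1304  0.1752]
[ 0.6087 -0.0206  0.1705] -178.7181174795225 0.22674586122086132
[ 0.6078 -0.0207  0.1705] 91.17036572158912 0.22571396299225965
```

>>> arm_command:
  grip: [0.6,0.6,0.55,0.55,0.55,0.55,0.55,0.55]
  slide:
    - [-0.055,-0.027,0.01]
    - [-0.11,-0.053,0.02]
    - [-0.165,-0.08,0.03]
    - [-0.22,-0.106,0.04]
    - [-0.281,-0.136,0.06]
    - [-0.281,-0.136,0.06]
    - [-0.281,-0.136,0.06]
    - [-0.281,-0.136,0.06]
  twist: [0.04,0.08,0.12,0.174,0.174,0.174,0.174,0.174]

```text
time_s: 6.25
position: [0.5398, -0.3258, 0.2619]
orientation: [3.141, 0.0, 1.534]
wrist_force: [0.2, 0.9, -0.2]
width: 0.0472
grasp_force: 0.0
```

```bash
python3 - <<'E'
from h import *
np.set_printoptions(precision=4,suppress=True)
s=get_state();print(s["position"],s["orientation"],s["joint_pos"],s["wrist_force"])
c=snap("wrist");np.savez("pics/w3.npz",**{k:c[k] for k in("img","depth","K","d","T")})
im=c["img"].astype(int); r,g,b=im[...,0],im[...,1],im[...,2]
print("red",blobs(c,(r>g+70)&(r>b+70),15))
m=(g>r+30)&(g>b+20)
P=cloud(c);m&=abs(P[...,0]-.54)<.06;m&=abs(P[...,1]+.33)<.06
for z in(.05,.07,.09,.1,.11,.12,.13,.14,.15):
    q=P[m&(abs(P[...,2]-z)<.005)]
    if len(q)>5: print(z,len(q),np.percentile(q[:,:2],[3,50,97],axis=0).ravel())
save("w3",im.astype(np.uint8))
E
```

```text
[ 0.5398 -0.3258  0.2619] [3.1408 0.0002 1.5335] [-0.6017  0.3525  1.0317  0.0003  1.7566 -0.5644] [ 0.1655  0.9023 -0.1539]
red [(array([169.4, 239.9]), np.int32(39)), (array([318. , 241.1]), np.int32(31))]
0.09 384 [ 0.5174 -0.335   0.5266 -0.3277  0.5629 -0.3212]
```

View pics/w3.png

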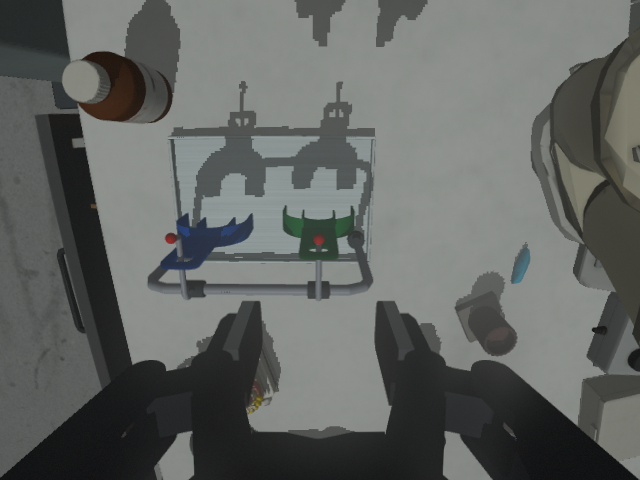

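The wrist view shows the green tray hook end-on: red ball at (318,241), handle top edge near (319,258) and hook root at (318,290). It lies centred between the fingers.

```bash
python3 - <<'E'
from h import *
np.set_printoptions(precision=4,suppress=True)
c=ld("w3")
def at(u,v,z):
    o,d=ray(c,u,v);return o+d*(z-o[2])/d[2]
t=ld("top")
print("tri",tri((c,318,241),(t,402.7,234.7))[0])
print("ball",at(318,241,.1625),at(169.4,239.9,.1625));print("root",at(318,287,.152),at(184,285,.152))
P=cloud(c)
for v in range(236,266,2): print(v,c["img"][v,[303,308,311,314,318,322,325,328,333]].tolist().__str__() if v>250 else "",P[v,[306,318,330]].ravel())
E
```

```text
tri [ 0.54   -0.3179  0.1606]
ball [ 0.5404 -0.3176  0.1625] [ 0.4476 -0.3135  0.1625]
root [ 0.5391 -0.3536  0.152 ] [ 0.4481 -0.349   0.152 ]
236  [ 0.5312 -0.3276  0.1186  0.5405 -0.3135  0.1654  0.5488 -0.328   0.1192]
238  [ 0.5314 -0.3272  0.1248  0.5405 -0.3145  0.1665  0.5487 -0.3284  0.1229]
240  [ 0.5315 -0.3273  0.1293  0.5405 -0.3156  0.167   0.5485 -0.328   0.1288]
242  [ 0.5317 -0.3274  0.1335  0.5404 -0.3171  0.1662  0.5484 -0.3283  0.1325]
244  [ 0.5318 -0.3273  0.1384  0.5403 -0.3186  0.1655  0.5483 -0.3284  0.1368]
246  [ 0.5319 -0.3272  0.143   0.5401 -0.3242  0.1528  0.5481 -0.3278  0.1428]
248  [ 0.5321 -0.3271  0.1473  0.5401 -0.3257  0.1524  0.548  -0.3276  0.1476]
250  [ 0.5321 -0.3277  0.1497  0.54   -0.327   0.1527  0.5479 -0.3277  0.1513]
252 [[49, 62, 52], [47, 62, 51], [47, 62, 52], [49, 63, 53], [48, 62, 52], [48, 62, 52], [48, 62, 51], [49, 62, 52], [46, 61, 50]] [ 0.5323 -0.3275  0.1543  0.54   -0.3273  0.1557  0.5478 -0.3283  0.1537]
254 [[50, 65, 54], [49, 63, 53], [48, 63, 52], [48, 63, 52], [46, 62, 50], [48, 62, 52], [47, 62, 51], [48, 63, 52], [4
[... 467 characters left out ...]
585  0.5476 -0.3303  0.1592]
260 [[75, 80, 79], [75, 80, 79], [76, 80, 79], [75, 79, 78], [114, 119, 124], [74, 78, 77], [75, 79, 78], [75, 79, 78], [74, 78, 77]] [ 0.5254 -0.3863  0.0123  0.5398 -0.334   0.1523  0.5505 -0.3877  0.011 ]
262 [[144, 154, 153], [144, 154, 153], [144, 154, 152], [142, 151, 150], [115, 120, 124], [129, 137, 137], [140, 149, 148], [140, 149, 147], [139, 149, 148]] [ 0.5254 -0.3881  0.0135  0.5397 -0.3352  0.1529  0.5504 -0.3889  0.0137]
264 [[140, 143, 140], [139, 143, 139], [139, 143, 139], [140, 143, 139], [115, 120, 124], [128, 132, 129], [138, 142, 138], [139, 143, 139], [139, 143, 140]] [ 0.5247 -0.395   0.0014  0.5397 -0.3366  0.153   0.5506 -0.3961  0.001 ]
```

>>> arm_command:
  grip: [0.55,0.55,0.55,0.55,0.55,0.55]
  slide:
    - [-0.0035,0,0.03]
    - [-0.0035,0,0.07]
    - [-0.0035,0,0.11]
    - [-0.0035,0,0.142]
    - [-0.0035,0,0.142]
    - [-0.0035,0,0.142]
  twist: [0,0,0,0,0,0]
  grip_force: 20

```text
time_s: 7.05
position: [0.54, -0.3305, 0.1216]
orientation: [3.139, 0.002, 1.533]
wrist_force: [0.0, -0.5, 0.9]
width: 0.0472
grasp_force: 0.0
```

>>> arm_command:
  grip: [0.45,0.4,0.3,0.2,0.2,0.2]
  slide:
    - [0,0,0]
    - [0,0,0]
    - [0,0,0]
    - [0,0,0]
    - [0,0,0]
    - [0,0,0]
  twist: [0,0,0,0,0,0]
  grip_force: 20

```text
time_s: 7.8
position: [0.5391, -0.3308, 0.1199]
orientation: [3.141, 0.001, 1.532]
wrist_force: [-1.7, 0.2, 5.1]
width: 0.0259
grasp_force: 20.3
```

```bash
cat >> h.py <<'E'
def tray(tag):
    s=get_state();print(s["position"].round(4),s["orientation"].round(3),s["wrist_force"].round(1),s["moment"].round(2),s["width"],s["grasp_force"])
    c=snap("wrist");np.savez("pics/%s.npz"%tag,**{k:c[k] for k in("img","depth","K","d","T")});save(tag,c["img"])
    im=c["img"].astype(int); r,g,b=im[...,0],im[...,1],im[...,2];P=cloud(c)
    m=(g>r*1.2)&(g>b*1.1)&(abs(P-s["position"]).max(-1)<.12)
    q=P[m];print("n",len(q))
    R=np.c_[[np.cos(s["orientation"][2]),np.sin(s["orientation"][2]),0],[np.sin(s["orientation"][2]),-np.cos(s["orientation"][2]),0],[0,0,-1]]
    L=(q-s["position"])@R  # tool frame
    h=L[(abs(L[:,1])<.014)&(L[:,2]<.016)]   # handle
    if len(h)>20:
        v=h-h.mean(0);w,V=np.linalg.eigh(v[:,[0,2]].T@v[:,[0,2]]);a=V[:,1]*-np.sign(V[1,1])
        print("handle n",len(h),"tilt deg (low end toward tool +x)",np.degrees(np.arctan2(-a[0],-a[1])),"top tool z",np.percentile(L[:,2],.5),"mean",h.mean(0), "y range",np.percentile(h[:,1],[1,99]))
        for z in np.arange(-.05,.06,.01):
            k=h[abs(h[:,2]-z)<.003]
            if len(k): print("  z%.2f x %.4f n%d"%(z,np.median(k[:,0]),len(k)))
    print("red",[ (b_, ((world(c,*b_[0])-s["position"])@R).round(4)) for b_ in blobs(c,(r>g+60)&(r>b+60),12)])
    return c,P,q,L
E
python3 - <<'E'
from h import *
np.set_printoptions(precision=4,suppress=True)
tray("w4")
E
```

```text
[ 0.5391 -0.3308  0.1199] [3.141 0.001 1.532] [-1.7  0.2  5.1] [ 0.06  0.11 -0.01] 0.025945732197096675 20.271003618836403
n 10774
handle n 6676 tilt deg (low end toward tool +x) 1.070121163529948 top tool z -0.03915729204492347 mean [ 0.0028  0.0002 -0.0166] y range [-0.0125  0.0128]
  z-0.04 x 0.0020 n960
  z-0.03 x 0.0031 n619
  z-0.02 x 0.0029 n630
  z-0.01 x 0.0032 n761
  z0.00 x 0.0033 n533
  z0.01 x 0.0031 n496
red [((array([  1.4, 378.1]), np.int32(30)), array([ 0.0153, -0.0867, -0.0457]))]
```

>>> arm_command:
  grip: [0.2,0.2,0.2,0.2,0.2,0.2]
  slide:
    - [0,0,-0.004]
    - [0,0,-0.007]
    - [0.003,0,-0.007]
    - [0.006,0,-0.007]
    - [0.009,0,-0.007]
    - [0.012,0,-0.007]
  twist: [0,0,0,0,0,0]

```text
time_s: 8.6
position: [0.5393, -0.3196, 0.1263]
orientation: [3.141, 0.003, 1.531]
wrist_force: [1.4, -7.8, -2.6]
width: 0.0256
grasp_force: 19.9
```

```bash
python3 - <<'E'
from h import *
np.set_printoptions(precision=4,suppress=True)
tray("w5")
E
```

```text
[ 0.5393 -0.3196  0.1263] [3.141 0.003 1.531] [ 1.4 -7.8 -2.6] [-0.93 -0.07  0.02] 0.025572897085693685 19.87915087491274
n 11274
handle n 6781 tilt deg (low end toward tool +x) 3.7905428835559425 top tool z -0.038956204759814886 mean [ 0.0018  0.0002 -0.0152] y range [-0.0125  0.0129]
  z-0.04 x -0.0003 n769
  z-0.03 x 0.0012 n665
  z-0.02 x 0.0015 n652
  z-0.01 x 0.0023 n798
  z0.00 x 0.0028 n569
  z0.01 x 0.0031 n532
red [((array([ 17.6, 394.7]), np.int32(256)), array([ 0.0051, -0.0891, -0.0401]))]
```

>>> arm_command:
  grip: [0.2,0.2,0.2,0.2]
  slide:
    - [0.002,0,0]
    - [0.004,0,-0.001]
    - [0.006,0,-0.001]
    - [0.006,0,-0.001]
  twist: [0,0,0,0]

```text
time_s: 9.15
position: [0.5392, -0.3139, 0.1273]
orientation: [-3.141, 0.003, 1.53]
wrist_force: [-0.7, -7.3, -2.2]
width: 0.025
grasp_force: 20.2
```

```bash
python3 - <<'E'
from h import *
np.set_printoptions(precision=4,suppress=True)
tray("w6")
E
```

```text
[ 0.5392 -0.3139  0.1273] [-3.141  0.003  1.53 ] [-0.7 -7.3 -2.2] [-0.84  0.12 -0.04] 0.025002995713375394 20.186917036771774
n 13007
handle n 7448 tilt deg (low end toward tool +x) 10.429744357572908 top tool z -0.037960198905848015 mean [-0.0012  0.0001 -0.0138] y range [-0.0125  0.0128]
  z-0.04 x -0.0062 n484
  z-0.03 x -0.0039 n737
  z-0.02 x -0.0022 n607
  z-0.01 x -0.0004 n936
  z0.00 x 0.0015 n725
  z0.01 x 0.0029 n647
red [((array([ 26. , 407.5]), np.int32(240)), array([-0.0005, -0.0887, -0.0392])), ((array([322.4, 419. ]), np.int32(233)), array([-0.0006,  0.0015, -0.0396]))]
```

>>> arm_command:
  grip: [0.2,0.2,0.2,0.2,0.2,0.2]
  slide:
    - [0.002,0,0]
    - [0.004,0,-0.001]
    - [0.006,0,-0.002]
    - [0.008,0,-0.003]
    - [0.01,0,-0.003]
    - [0.012,0,-0.004]
  twist: [0,0,0,0,0,0]

```text
time_s: 9.95
position: [0.5396, -0.302, 0.1313]
orientation: [-3.141, 0.003, 1.53]
wrist_force: [-0.5, -6.4, -1.4]
width: 0.0251
grasp_force: 19.7
```

```bash
python3 - <<'E'
from h import *
np.set_printoptions(precision=4,suppress=True)
tray("w7")
E
```

```text
[ 0.5396 -0.302   0.1313] [-3.141  0.003  1.53 ] [-0.5 -6.4 -1.4] [-0.82  0.13 -0.08] 0.025107291303891967 19.725120680968757
n 14840
handle n 7240 tilt deg (low end toward tool +x) 24.326766252631433 top tool z -0.029876188616682866 mean [-0.0052  0.0001 -0.0067] y range [-0.0124  0.0128]
  z-0.03 x -0.0154 n494
  z-0.02 x -0.0116 n652
  z-0.01 x -0.0070 n1207
  z0.00 x -0.0020 n1013
  z0.01 x 0.0024 n883
red [((array([ 44. , 428.1]), np.int32(200)), array([-0.0139, -0.0902, -0.0337])), ((array([320.2, 435.5]), np.int32(55)), array([-0.0116,  0.0009, -0.0349]))]
```

>>> arm_command:
  grip: [0.2,0.2,0.2,0.2,0.2,0.2]
  slide:
    - [0.002,0,-0.001]
    - [0.004,0,-0.002]
    - [0.006,0,-0.003]
    - [0.008,0,-0.004]
    - [0.01,0,-0.005]
    - [0.011,0,-0.006]
  twist: [0,0,0,0,0,0]

```text
time_s: 10.75
position: [0.5403, -0.2907, 0.1377]
orientation: [3.141, 0.002, 1.531]
wrist_force: [-0.9, -6.1, 0.2]
width: 0.0253
grasp_force: 19.6
```

```bash
python3 - <<'E'
from h import *
np.set_printoptions(precision=4,suppress=True)
tray("w8")
E
```

```text
[ 0.5403 -0.2907  0.1377] [3.141 0.002 1.531] [-0.9 -6.1  0.2] [-0.78  0.14 -0.03] 0.02528449295518931 19.639917695894837
n 16553
handle n 7258 tilt deg (low end toward tool +x) 40.828368058641075 top tool z -0.020174169149226307 mean [-0.0082  0.0001 -0.0014] y range [-0.0123  0.0127]
  z-0.02 x -0.0237 n480
  z-0.01 x -0.0155 n1286
  z0.00 x -0.0072 n1361
  z0.01 x 0.0014 n1201
red [((array([ 57.6, 436.4]), np.int32(39)), array([-0.0226, -0.091 , -0.0285]))]
```

```bash
python3 - <<'E'
from h import *
im=ld("w8")["img"][330:480,220:420];save("w8z",cv2.resize(im,None,fx=4,fy=4,interpolation=cv2.INTER_CUBIC))
E
```

```text
(no output)
```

View pics/w8z.png

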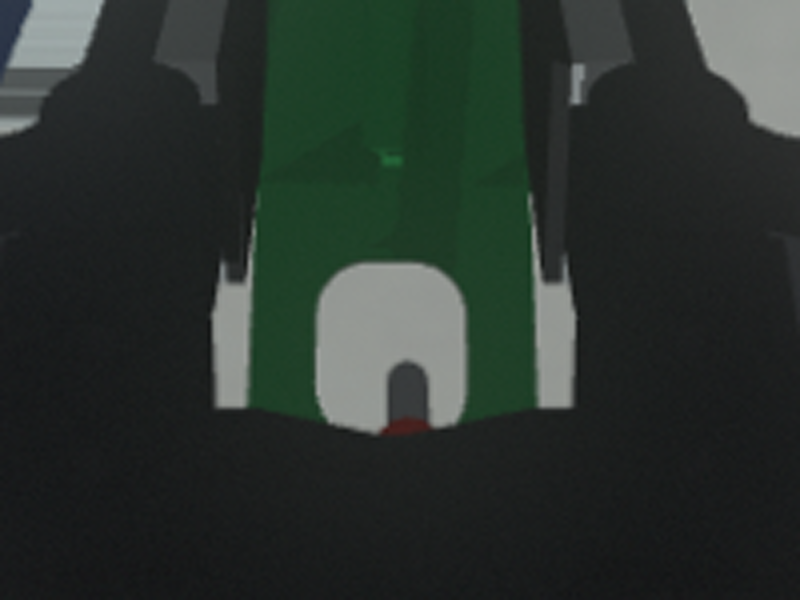

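The crop shows the hook wire and red ball through the tilted eye at about (322,432). The eye's lower rim is at (318,396), and the top bar is hidden behind the gripper.

```bash
python3 - <<'E'
from h import *
np.set_printoptions(precision=4,suppress=True)
c=ld("w8")
e=world(c,317.5,393);print(e, world(c,300,430),"wire tip",world(c,321.5,421.5), world(c,321.5,430),world(c,321.5,436))
th=np.radians(40.8);up=np.array([0,-np.sin(th),np.cos(th)]);print("eye c",e+up*.0085,"top",e+up*.0225,"bar low",e+up*.0165)
E
```

```text
[ 0.5397 -0.3066  0.1478] [ 0.5176 -0.4691  0.0009] wire tip [ 0.5407 -0.3173  0.151 ] [ 0.5407 -0.3156  0.157 ] [ 0.5408 -0.3133  0.162 ]
eye c [ 0.5397 -0.3122  0.1543] top [ 0.5397 -0.3213  0.1649] bar low [ 0.5397 -0.3174  0.1603]
```

>>> arm_command:
  grip: [0.2,0.2,0.2,0.2,0.2]
  slide:
    - [0,0,-0.004]
    - [0,0,-0.007]
    - [0,0,-0.01]
    - [0,0,-0.013]
    - [0,0,-0.013]
  twist: [0,0,0,0,0]

```text
time_s: 11.42
position: [0.5409, -0.2894, 0.1509]
orientation: [3.141, 0.0, 1.532]
wrist_force: [-0.2, 0.2, -0.9]
width: 0.025
grasp_force: 20.2
```

```bash
python3 - <<'E'
from h import *
np.set_printoptions(precision=4,suppress=True)
tray("w9")
E
```

```text
[ 0.5409 -0.2894  0.1509] [3.141 0.    1.532] [-0.2  0.2 -0.9] [-0.02  0.   -0.01] 0.02500304418443679 20.18078630324453
n 16712
handle n 7268 tilt deg (low end toward tool +x) 42.430536274434814 top tool z -0.019524441061538982 mean [-0.0085  0.0002 -0.0009] y range [-0.0123  0.0128]
  z-0.02 x -0.0248 n377
  z-0.01 x -0.0165 n1197
  z0.00 x -0.0078 n1428
  z0.01 x 0.0014 n1254
red [((array([ 80.6, 416. ]), np.int32(129)), array([-0.0248, -0.0901, -0.0156]))]
```

>>> arm_command:
  grip: [0.2,0.2,0.2,0.2,0.2,0.2,0.2]
  slide:
    - [0.001,0,-0.004]
    - [0.003,0,-0.008]
    - [0.008,0,-0.014]
    - [0.02,0,-0.022]
    - [0.04,0,-0.035]
    - [0.06,0,-0.06]
    - [0.06,0,-0.06]
  twist: [0,0,0,0,0,0,0]
  grip_force: 30

```text
time_s: 12.35
position: [0.5441, -0.228, 0.2137]
orientation: [3.136, 0.002, 1.534]
wrist_force: [0.4, 0.3, -0.3]
width: 0.0245
grasp_force: 31.1
```

```bash
python3 - <<'E'
from h import *
np.set_printoptions(precision=4,suppress=True)
c,P,q,L=tray("w10"); print(get_state()["joint_pos"])
im=c["img"].copy(); im=np.hstack([im[150:480,180:460]]); save("w10z",cv2.resize(im,None,fx=1.8,fy=1.8))
t=snap("top"); np.savez("pics/top2.npz",**{k:t[k] for k in("img","depth","K","d","T")})
E
```

```text
[ 0.5441 -0.228   0.2137] [3.136 0.002 1.534] [ 0.4  0.3 -0.3] [ 0.02 -0.03  0.01] 0.02450646392627751 31.110484963282943
n 16537
handle n 7184 tilt deg (low end toward tool +x) 42.28755219233047 top tool z -0.019524318230435305 mean [-0.0086  0.0002 -0.001 ] y range [-0.0122  0.0127]
  z-0.02 x -0.0247 n385
  z-0.01 x -0.0165 n1224
  z0.00 x -0.0079 n1382
  z0.01 x 0.0012 n1194
red [((array([161.9, 423.2]), np.int32(27)), array([-0.087 , -0.0908,  0.0472])), ((array([316.7, 425.3]), np.int32(46)), array([-0.0875, -0.0002,  0.0477]))]
[-0.461   0.2451  1.2603 -0.0002  1.6333 -0.4236]
```

View pics/w10z.png

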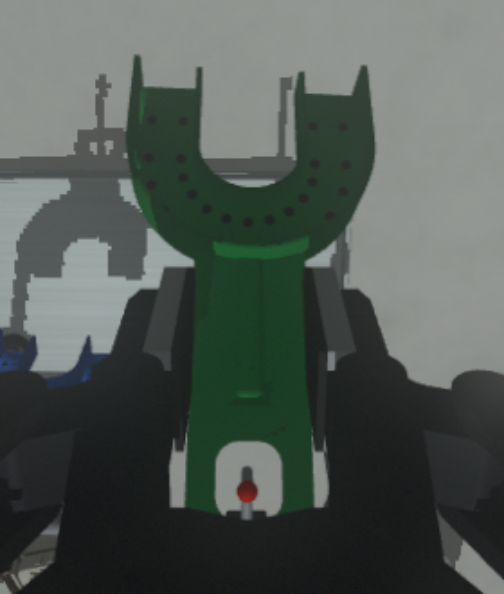

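The tray is off the hook, held at about 42° tilt, with the hook ball behind it visible through the eye. Next I carry it round in front of the empty branch.

>>> arm_command:
  grip: [0.2,0.2,0.2,0.2,0.2,0.2,0.2,0.2]
  slide:
    - [0.01,-0.02,-0.005]
    - [0.02,-0.04,-0.01]
    - [0.03,-0.06,-0.016]
    - [0.04,-0.08,-0.016]
    - [0.05,-0.1,-0.016]
    - [0.06,-0.11,-0.016]
    - [0.074,-0.117,-0.016]
    - [0.074,-0.117,-0.016]
  twist: [-0.1,-0.2,-0.3,-0.4,-0.5,-0.6,-0.7,-0.8]

```text
time_s: 13.45
position: [0.4282, -0.1508, 0.2253]
orientation: [3.142, -0.002, 2.794]
wrist_force: [-0.1, 0.3, -0.9]
width: 0.0246
grasp_force: 31.1
```

>>> arm_command:
  grip: [0.2,0.2,0.2,0.2,0.2,0.2]
  slide:
    - [0.014,0.04,0]
    - [0.028,0.08,0]
    - [0.042,0.12,0]
    - [0.042,0.12,0]
    - [0.042,0.12,0]
    - [0.042,0.12,0]
  twist: [-0.1,-0.2,-0.234,-0.234,-0.234,-0.234]

```text
time_s: 14.2
position: [0.4309, -0.025, 0.2259]
orientation: [-3.141, -0.001, -3.129]
wrist_force: [-0.2, -0.4, -0.5]
width: 0.0244
grasp_force: 31.1
```

```bash
python3 - <<'E'
from h import *
np.set_printoptions(precision=4,suppress=True)
c,P,q,L=tray("w11"); s=get_state()
t=snap("top"); np.savez("pics/top2.npz",**{k:t[k] for k in("img","depth","K","d","T")})
a=t["img"][190:300,250:350]; save("t2z",cv2.resize(a,None,fx=3.6,fy=3.6))
b=c["img"][200:480,190:450]; A=cv2.resize(a,(400,440),interpolation=cv2.INTER_CUBIC);B=cv2.resize(b,(400,440)); save("cmb",np.hstack([A,B]))
E
```

```text
[ 0.4309 -0.025   0.2259] [-3.141 -0.001 -3.129] [-0.2 -0.4 -0.5] [-0.03 -0.02 -0.  ] 0.02444305810378926 31.088381158187985
n 16664
handle n 7188 tilt deg (low end toward tool +x) 39.7829517107376 top tool z -0.01977290108924519 mean [-0.01    0.0013 -0.0013] y range [-0.011   0.0136]
  z-0.02 x -0.0263 n384
  z-0.01 x -0.0182 n1176
  z0.00 x -0.0094 n1390
  z0.01 x -0.0002 n1197
red [((array([444.8, 470.1]), np.int32(151)), array([-0.2828,  0.1404,  0.18  ]))]
```

View pics/cmb.png

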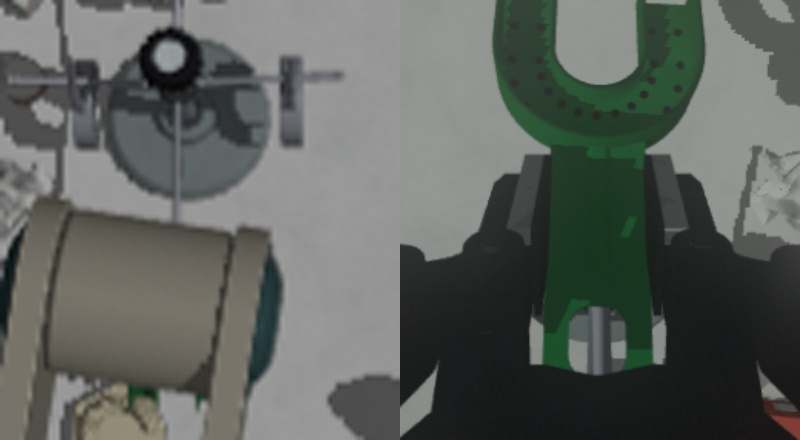

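Left: the branch hangs straight toward the front and the arm is over it. Right: the branch appears centred in the tilted eye at about (319,415). I'll lower to just outside the tip.

>>> arm_command:
  grip: [0.2,0.2,0.2,0.2,0.2,0.2]
  slide:
    - [-0.016,0.0015,0.015]
    - [-0.016,0.0015,0.03]
    - [-0.016,0.0015,0.045]
    - [-0.016,0.0015,0.065]
    - [-0.016,0.0015,0.065]
    - [-0.016,0.0015,0.065]
  twist: [0,0,0,0,0,0]

```text
time_s: 15.05
position: [0.4471, -0.0224, 0.162]
orientation: [-3.141, 0.001, -3.127]
wrist_force: [-0.6, 0.1, 0.1]
width: 0.0246
grasp_force: 31.1
```

```bash
python3 - <<'E'
from h import *
np.set_printoptions(precision=4,suppress=True)
c,P,q,L=tray("w12")
print(world(c,318.7,394))
for v in range(390,436,3): print(v,P[v,[300,306,312,316,319,322,328,334]][:, [0,1,2]].round(3)[[3,4,5]].tolist(), c["img"][v,302:336:2].sum(-1))
E
```

```text
[ 0.4471 -0.0224  0.162 ] [-3.141  0.001 -3.127] [-0.6  0.1  0.1] [ 0.05 -0.08  0.01] 0.024551296179704193 31.09203724656254
n 16798
handle n 7281 tilt deg (low end toward tool +x) 28.354179978010343 top tool z -0.061414390364259754 mean [-0.0098  0.0013 -0.0022] y range [-0.011   0.0137]
  z-0.05 x 0.0124 n1
  z-0.02 x -0.0262 n390
  z-0.01 x -0.0182 n1201
  z0.00 x -0.0094 n1415
  z0.01 x -0.0003 n1195
red []
[ 0.4663 -0.0205  0.1704]
390 [[0.464, -0.022, 0.171], [0.465, -0.02, 0.17], [0.465, -0.019, 0.169]] [105 104 103  99 104 100 104  99 103  98 104 104 104 100 103 102 109]
393 [[0.465, -0.022, 0.171], [0.464, -0.02, 0.172], [0.465, -0.019, 0.171]] [144 140 142 138 127 103 103 104 104  96 100 101  96  94  99 102 104]
396 [[0.587, -0.021, 0.029], [0.589, -0.018, 0.026], [0.589, -0.016, 0.027]] [143 143 144 179 202 195 192 185 180 173 170 163 157 124  99 105  98]
399 [[0.589, -0.021, 0.03], [0.588, -0.018, 0.031], [0.589, -0.016, 0.03]] [152 217 217 220 232 238 238 243 234 220 203 177 156 150 150 128  98]
402 [[0.591, -0.021, 0.031], [0.59, -0.018, 0.032], [0.591, -0.016, 0.031]] 
[... 969 characters left out ...]
], [0.601, -0.018, 0.045], [0.603, -0.016, 0.042]] [126 154 152 162 222 217 203 183 164 163 161 125 128 122 111 158 158]
426 [[0.601, -0.02, 0.048], [0.601, -0.018, 0.048], [0.603, -0.016, 0.045]] [151 153 151 226 234 219 205 181 166 160 160 138  99  94 102 159 157]
429 [[0.602, -0.02, 0.05], [0.601, -0.018, 0.05], [0.603, -0.016, 0.048]] [156 150 150 246 233 217 198 184 167 163 160 140  95  96 243 259 166]
432 [[0.601, -0.02, 0.054], [0.601, -0.018, 0.054], [0.604, -0.016, 0.051]] [157 106  94 244 230 217 200 184 164 160 160 139  95 116 157 151 156]
435 [[0.6, -0.02, 0.058], [0.601, -0.018, 0.057], [0.603, -0.016, 0.055]] [145 256 261 243 228 214 205 183 164 161 161 156 153 152 158 143 124]
```

>>> arm_command:
  grip: [0.2,0.2,0.2,0.2,0.2,0.2,0.2]
  slide:
    - [-0.005,0,0.001]
    - [-0.01,0,0.002]
    - [-0.015,0,0.003]
    - [-0.02,0,0.004]
    - [-0.025,0,0.005]
    - [-0.03,0,0.006]
    - [-0.03,0,0.006]
  twist: [0,0,0,0,0,0,0]

```text
time_s: 15.98
position: [0.4771, -0.0219, 0.1551]
orientation: [-3.142, -0.0, -3.127]
wrist_force: [0.1, -0.4, -0.1]
width: 0.0246
grasp_force: 31.1
```

```bash
python3 - <<'E'
from h import *
np.set_printoptions(precision=4,suppress=True)
c,P,q,L=tray("w13")
b=c["img"][330:480,220:420]; B=cv2.resize(b,(600,450),interpolation=cv2.INTER_CUBIC); save("w13z",B)
E
```

```text
[ 0.4771 -0.0219  0.1551] [-3.142 -0.    -3.127] [ 0.1 -0.4 -0.1] [ 0.01  0.   -0.01] 0.024612676577917818 31.093381983228028
n 16727
handle n 7213 tilt deg (low end toward tool +x) 36.90191200661481 top tool z -0.02871815526877492 mean [-0.01    0.0012 -0.0015] y range [-0.011   0.0137]
  z-0.05 x 0.0112 n2
  z-0.04 x 0.0113 n1
  z-0.03 x -0.0048 n2
  z-0.02 x -0.0264 n386
  z-0.01 x -0.0181 n1197
  z0.00 x -0.0094 n1380
  z0.01 x -0.0003 n1193
red []
```

View pics/w13z.png

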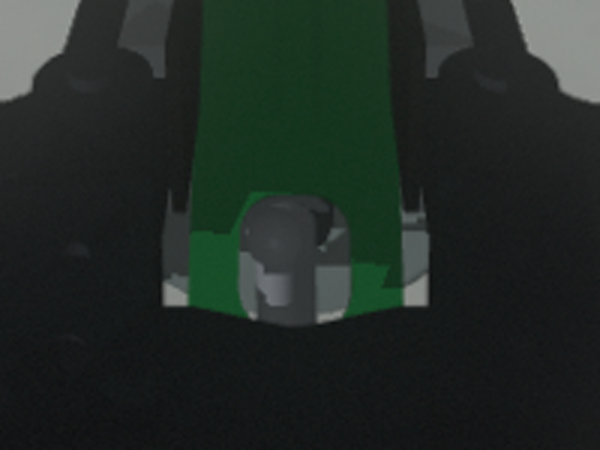

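The ball is inside the eye at crop (278,225), about 1.5 mm left of centre, with no contact force, so the eye is threaded. I won't view any more pictures: this was my 11th, one over the limit of 10. From here I go by numbers only.

>>> arm_command:
  grip: [0.2,0.2,0.2,0.2,0.2,0.2,0.2]
  slide:
    - [-0.005,-0.001,0.001]
    - [-0.01,-0.001,0.002]
    - [-0.015,-0.001,0.003]
    - [-0.02,-0.001,0.004]
    - [-0.025,-0.001,0.005]
    - [-0.03,-0.001,0.006]
    - [-0.03,-0.001,0.006]
  twist: [0,0,0,0,0,0,0]

```text
time_s: 16.9
position: [0.5072, -0.0224, 0.1491]
orientation: [-3.142, -0.0, -3.127]
wrist_force: [-0.3, 1.1, 0.1]
width: 0.0245
grasp_force: 31.1
```

>>> arm_command:
  grip: [0.2,0.2,0.2,0.2,0.2]
  slide:
    - [0,0,0.002]
    - [0,0,0.004]
    - [-0.002,0,0.006]
    - [-0.004,0,0.008]
    - [-0.004,0,0.008]
  twist: [0,0,0,0,0]
  grip_force: 20

```text
time_s: 17.52
position: [0.5121, -0.0224, 0.1426]
orientation: [-3.141, 0.004, -3.127]
wrist_force: [1.4, 1.5, 5.1]
width: 0.0243
grasp_force: 31.3
```

```bash
python3 - <<'E'
from h import *
np.set_printoptions(precision=4,suppress=True)
c,P,q,L=tray("w14")
E
```

```text
[ 0.5121 -0.0224  0.1426] [-3.141  0.004 -3.127] [1.4 1.5 5.1] [ 0.11 -0.38  0.02] 0.024321836455082846 31.34346378967166
n 15141
handle n 5981 tilt deg (low end toward tool +x) 35.34953954237009 top tool z -0.026380530900509527 mean [-0.0098  0.0015 -0.0024] y range [-0.0109  0.0137]
  z-0.03 x 0.0127 n26
  z-0.02 x -0.0239 n601
  z-0.01 x -0.0164 n1072
  z0.00 x -0.0087 n917
  z0.01 x -0.0005 n1102
red []
```

>>> arm_command:
  grip: [0.2,0.2,0.2,0.2,0.2,0.2]
  slide:
    - [-0.002,0,0.002]
    - [-0.004,0,0.004]
    - [-0.006,0,0.006]
    - [-0.008,0,0.008]
    - [-0.01,0,0.01]
    - [-0.01,0,0.01]
  twist: [0,0,0,0,0,0]
  grip_force: 20

```text
time_s: 18.32
position: [0.5231, -0.0224, 0.134]
orientation: [-3.141, 0.007, -3.127]
wrist_force: [2.4, -0.5, 10.2]
width: 0.0243
grasp_force: 22.6
```

```bash
python3 - <<'E'
from h import *
np.set_printoptions(precision=4,suppress=True)
c,P,q,L=tray("w15")
E
```

```text
[ 0.5231 -0.0224  0.134 ] [-3.141  0.007 -3.127] [ 2.4 -0.5 10.2] [-0.01 -0.56  0.08] 0.024328423246605686 22.560129859484732
n 12745
handle n 5360 tilt deg (low end toward tool +x) 20.169808461008074 top tool z -0.03741715407636812 mean [-0.0091  0.0015 -0.008 ] y range [-0.0108  0.0137]
  z-0.04 x 0.0259 n19
  z-0.03 x -0.0166 n230
  z-0.02 x -0.0143 n697
  z-0.01 x -0.0109 n845
  z0.00 x -0.0065 n689
  z0.01 x -0.0025 n507
red []
```

>>> arm_command:
  grip: [0.2,0.2,0.2,0.2,0.2,0.2]
  slide:
    - [-0.002,0,0.002]
    - [-0.004,0,0.004]
    - [-0.004,0,0.004]
    - [-0.004,0,0.003]
    - [-0.004,0,0.002]
    - [-0.004,0,0.002]
  twist: [0,0,0,0,0,0]

```text
time_s: 19.12
position: [0.5267, -0.0223, 0.1313]
orientation: [-3.141, 0.006, -3.127]
wrist_force: [4.0, 0.1, 6.5]
width: 0.0238
grasp_force: 19.5
```

```bash
python3 - <<'E'
from h import *
np.set_printoptions(precision=4,suppress=True)
c,P,q,L=tray("w16")
E
```

```text
[ 0.5267 -0.0223  0.1313] [-3.141  0.006 -3.127] [4.  0.1 6.5] [-0.01 -0.58  0.01] 0.023813591543055655 19.46721658892784
n 11724
handle n 5146 tilt deg (low end toward tool +x) 14.946645932027883 top tool z -0.04028322980737783 mean [-0.0087  0.0015 -0.0104] y range [-0.0106  0.0136]
  z-0.04 x 0.0303 n23
  z-0.03 x -0.0129 n460
  z-0.02 x -0.0126 n792
  z-0.01 x -0.0100 n722
  z0.00 x -0.0063 n604
  z0.01 x -0.0038 n439
red []
```

>>> arm_command:
  grip: [0.2,0.2,0.36,0.42,0.5,0.55,0.55,0.55]
  slide:
    - [0,0,-0.001]
    - [0,0,-0.001]
    - [0,0,-0.001]
    - [0,0,-0.001]
    - [0,0,-0.001]
    - [0,0,-0.001]
    - [0,0,-0.001]
    - [0,0,-0.001]
  twist: [0,0,0,0,0,0,0,0]

```text
time_s: 20.18
position: [0.525, -0.0222, 0.1303]
orientation: [-3.141, 0.0, -3.127]
wrist_force: [-0.1, 1.1, 2.1]
width: 0.0471
grasp_force: 0.0
```

```bash
python3 - <<'E'
from h import *
np.set_printoptions(precision=4,suppress=True)
c,P,q,L=tray("w17")
print(np.percentile(q,[1,50,99],axis=0))
E
```

```text
[ 0.525  -0.0222  0.1303] [-3.141  0.    -3.127] [-0.1  1.1  2.1] [ 0.04 -0.   -0.01] 0.047099237362980134 0.0
n 7252
handle n 3166 tilt deg (low end toward tool +x) -10.25077555212732 top tool z -0.029965439801543817 mean [-0.0221  0.0001 -0.0082] y range [-0.0119  0.0129]
  z-0.04 x 0.0204 n11
  z-0.03 x -0.0171 n114
  z-0.02 x -0.0232 n624
  z-0.01 x -0.0232 n524
  z0.00 x -0.0244 n401
  z0.01 x -0.0247 n301
red []
[[ 0.5351 -0.0484  0.04  ]
 [ 0.5491 -0.0186  0.1073]
 [ 0.5704  0.0079  0.1592]]
```

>>> arm_command:
  grip: [0.55,0.55,0.55,0.55]
  slide:
    - [0,0,0]
    - [0,0,0]
    - [0,0,0]
    - [0,0,0]
  twist: [0,0,0,0]

```text
time_s: 20.72
position: [0.525, -0.0222, 0.1303]
orientation: [-3.141, 0.0, -3.127]
wrist_force: [0.2, 0.1, -0.2]
width: 0.0471
grasp_force: 0.0
```

```bash
python3 - <<'E'
from h import *
np.set_printoptions(precision=4,suppress=True)
c,P,q,L=tray("w18")
print(np.percentile(q,[1,50,99],axis=0))
for z in np.arange(.04,.17,.01):
    k=q[abs(q[:,2]-z)<.003]
    if len(k)>5: print(round(z,2),len(k),np.percentile(k[:,0],[5,50,95]),np.percentile(k[:,1],[2,98]))
E
```

```text
[ 0.525  -0.0222  0.1303] [-3.141  0.    -3.127] [ 0.2  0.1 -0.2] [-0.02  0.02 -0.01] 0.047066921836775986 0.0
n 7610
handle n 3360 tilt deg (low end toward tool +x) -6.772489238769168 top tool z -0.03005625363871245 mean [-0.0209  0.0002 -0.0082] y range [-0.0119  0.013 ]
  z-0.04 x 0.0215 n6
  z-0.03 x -0.0171 n132
  z-0.02 x -0.0226 n647
  z-0.01 x -0.0218 n543
  z0.00 x -0.0225 n431
  z0.01 x -0.0232 n337
red []
[[ 0.5318 -0.0487  0.053 ]
 [ 0.5474 -0.0184  0.1075]
 [ 0.5659  0.0078  0.1593]]
0.06 324 [0.5416 0.5534 0.5651] [-0.049   0.0082]
0.07 346 [0.5411 0.557  0.5648] [-0.0484  0.0084]
0.08 179 [0.5322 0.5501 0.5604] [-0.0496  0.0087]
0.09 289 [0.5327 0.5468 0.5562] [-0.0482  0.0061]
0.1 780 [0.5353 0.546  0.5602] [-0.0453  0.0006]
0.11 399 [0.5421 0.5457 0.5512] [-0.0339 -0.0097]
0.12 360 [0.5278 0.5478 0.5509] [-0.0443 -0.0091]
0.13 415 [0.5423 0.5475 0.5507] [-0.0336 -0.0091]
0.14 540 [0.5422 0.5468 0.5503] [-0.0335 -0.0088]
0.15 652 [0.5417 0.5475 0.5504] [-0.0331 -0.0089]
0.16 143 [0.5409 0.5422 0.5433] [-0.0331 -0.0271]
```

>>> arm_command:
  grip: [0.6,0.6,0.6,0.6,0.6,0.6,0.6,0.6]
  slide:
    - [0,0,-0.02]
    - [0.01,0,-0.05]
    - [0.02,0,-0.08]
    - [0.02,0,-0.12]
    - [0.02,0,-0.15]
    - [0.02,0,-0.16]
    - [0.02,0,-0.16]
    - [0.02,0,-0.16]
  twist: [0,0,0,0,0,0,0,0]

```text
time_s: 21.78
position: [0.5046, -0.0224, 0.2885]
orientation: [3.141, -0.003, -3.127]
wrist_force: [-0.4, -0.3, -0.7]
width: 0.051
grasp_force: 0.0
```

>>> arm_command:
  grip: [0.6,0.6,0.6,0.6,0.6,0.6,0.6,0.6]
  slide:
    - [0.03,0,0]
    - [0.06,0,0]
    - [0.09,0,0]
    - [0.1,0,0]
    - [0.1,0,0]
    - [0.1,0,0]
    - [0.1,0,0]
    - [0.1,0,0]
  twist: [0,0,0,0,0,0,0,0]

```text
time_s: 22.78
position: [0.4053, -0.0239, 0.2901]
orientation: [3.142, -0.001, -3.127]
wrist_force: [0.0, 0.3, 0.7]
width: 0.0514
grasp_force: 0.0
```

```bash
python3 - <<'E'
from h import *
np.set_printoptions(precision=4,suppress=True)
print(get_state()["time_s"],get_state()["wrist_force"])
for i in range(2):
  for n in("wrist","scene"):
    c=snap(n);P=cloud(c);im=c["img"].astype(int);r,g,b=im[...,0],im[...,1],im[...,2]
    m=(g>r*1.2)&(g>b*1.1)&(abs(P-[.55,-.02,.11]).max(-1)<.09);q=P[m];print(n,len(q))
    for z in np.arange(.05,.17,.02):
        k=q[abs(q[:,2]-z)<.005]
        if len(k)>5: print(round(z,2),len(k),np.percentile(k,[5,50,95],axis=0)[:,:2].ravel())
    if n=="scene":
        m=(b>r+40)&(b>g+20)&(abs(P-[.44,-.33,.1]).max(-1)<.08);print("blue",P[m].mean(0))
c=ld("scene");P=cloud(c);im=c["img"].astype(int);r,g,b=im[...,0],im[...,1],im[...,2]
m=(b>r+40)&(b>g+20)&(abs(P-[.44,-.33,.1]).max(-1)<.08);print("blue start",P[m].mean(0))
E
```

```text
22.775 [0.0295 0.3088 0.7046]
wrist 2644
0.05 11 [ 0.536  -0.0377  0.5478 -0.002   0.5489  0.009 ]
0.07 235 [ 0.5242 -0.0494  0.5399 -0.008   0.551   0.0083]
0.09 293 [ 0.5228 -0.049   0.5362 -0.0255  0.5478  0.0044]
0.11 283 [ 0.5292 -0.0338  0.5361 -0.0216  0.543  -0.0091]
0.13 168 [ 0.5374 -0.0322  0.5411 -0.0187  0.5458 -0.0096]
0.15 190 [ 0.5395 -0.0324  0.5449 -0.017   0.5487 -0.0092]
scene 370
0.07 51 [ 0.5184 -0.0554  0.5392 -0.0132  0.5492  0.0063]
0.09 62 [ 0.5217 -0.0543  0.5371 -0.0269  0.553   0.0019]
0.11 26 [ 0.5282 -0.0382  0.5357 -0.0313  0.5421 -0.0188]
0.13 24 [ 0.5375 -0.0368  0.5416 -0.0254  0.6179  0.0432]
0.15 13 [ 0.5395 -0.0364  0.5434 -0.0269  0.5478 -0.0154]
blue [ 0.4381 -0.3399  0.0874]
wrist 2685
0.05 14 [ 0.5361 -0.0167  0.5478  0.0007  0.5487  0.0065]
0.07 241 [ 0.5197 -0.0495  0.538  -0.0082  0.5498  0.0078]
0.09 293 [ 0.5204 -0.049   0.5341 -0.0255  0.5463  0.0039]
0.11 307 [ 0.5278 -0.0348  0.5346 -0.0235  0.5425 -0.0091]
0.13 168 [ 0.5365 -0.0322  0.5405 -0.0187  0.5456 -0.0096]
0.15 185 [ 0.5389 -0.0324  0.5449 -0.0178  0.5486 -0.0093]
scene 350
0.07 50 [ 0.5234 -0.0571  0.5445 -0.0145  0.5551  0.0054]
0.09 61 [ 0.5246 -0.054   0.54   -0.0279  0.5555  0.0004]
0.11 25 [ 0.5347 -0.0377  0.5395 -0.0274  0.5462 -0.0156]
0.13 23 [ 0.5394 -0.0374  0.5423 -0.0286  0.5497 -0.0139]
0.15 10 [ 0.5424 -0.0341  0.5458 -0.0227  0.5503 -0.0146]
blue [ 0.4378 -0.34    0.0877]
blue start [ 0.4387 -0.3401  0.0871]
```

Green hangs about 50 mm inward of the tip and is still swinging slightly. I'll wait for it to settle, well within the time limit.

>>> arm_command:
  grip: [0.6,0.6,0.6,0.6,0.6,0.6,0.6,0.6]
  slide:
    - [0,0,0]
    - [0,0,0]
    - [0,0,0]
    - [0,0,0]
    - [0,0,0]
    - [0,0,0]
    - [0,0,0]
    - [0,0,0]
  twist: [0,0,0,0,0,0,0,0]

```text
time_s: 23.98
position: [0.405, -0.0239, 0.2903]
orientation: [-3.142, 0.0, -3.127]
wrist_force: [-0.1, -0.3, 0.4]
width: 0.0516
grasp_force: 0.0
```

>>> arm_command:
  grip: [0.6,0.6,0.6,0.6,0.6,0.6,0.6,0.6]
  slide:
    - [0,0,0]
    - [0,0,0]
    - [0,0,0]
    - [0,0,0]
    - [0,0,0]
    - [0,0,0]
    - [0,0,0]
    - [0,0,0]
  twist: [0,0,0,0,0,0,0,0]

```text
time_s: 24.98
position: [0.405, -0.0239, 0.2903]
orientation: [-3.142, -0.0, -3.127]
wrist_force: [0.1, 0.3, 0.2]
width: 0.0509
grasp_force: 0.0
```

>>> arm_command:
  grip: [0.6,0.6,0.6,0.6,0.6,0.6,0.6,0.6]
  slide:
    - [0,0,0]
    - [0,0,0]
    - [0,0,0]
    - [0,0,0]
    - [0,0,0]
    - [0,0,0]
    - [0,0,0]
    - [0,0,0]
  twist: [0,0,0,0,0,0,0,0]

```text
time_s: 25.98
position: [0.405, -0.0239, 0.2903]
orientation: [-3.142, 0.0, -3.127]
wrist_force: [-0.8, 0.2, -0.5]
width: 0.0512
grasp_force: 0.0
```

>>> arm_command:
  grip: [0.6,0.6,0.6,0.6,0.6,0.6,0.6,0.6]
  slide:
    - [0,0,0]
    - [0,0,0]
    - [0,0,0]
    - [0,0,0]
    - [0,0,0]
    - [0,0,0]
    - [0,0,0]
    - [0,0,0]
  twist: [0,0,0,0,0,0,0,0]

```text
time_s: 26.98
position: [0.405, -0.0239, 0.2903]
orientation: [-3.142, -0.0, -3.127]
wrist_force: [-0.4, 0.2, -0.1]
width: 0.0513
grasp_force: 0.0
```

```bash
cat > sw.py <<'E'
from h import *
np.set_printoptions(precision=4,suppress=True)
for i in range(10):
    c=snap("wrist");P=cloud(c);im=c["img"].astype(int);r,g,b=im[...,0],im[...,1],im[...,2]
    m=(g>r*1.2)&(g>b*1.1)&(abs(P-[.55,-.02,.11]).max(-1)<.09);q=P[m]
    print([round(float(np.median(q[abs(q[:,2]-z)<.005][:,0])),4) for z in(.07,.09,.11,.13,.15)])
print(get_state()["time_s"])
E
python3 sw.py
```

```text
[0.5487, 0.5418, 0.542, 0.5444, 0.5468]
[0.5485, 0.542, 0.5421, 0.5445, 0.5467]
[0.5498, 0.5417, 0.5423, 0.5447, 0.5467]
[0.5483, 0.542, 0.5424, 0.5447, 0.5466]
[0.5485, 0.5423, 0.5422, 0.5446, 0.5465]
[0.5488, 0.5423, 0.5424, 0.545, 0.5462]
[0.5484, 0.5424, 0.5424, 0.5445, 0.5463]
[0.5491, 0.5424, 0.5423, 0.5447, 0.5467]
[0.5493, 0.5421, 0.5422, 0.5447, 0.5467]
[0.5484, 0.542, 0.5424, 0.5444, 0.5467]
27.475
```

```bash
python3 -c "
from cell import *
print(close_job())"
```

```text
the job is handed in; nothing more can be done
None
```

The green tray hangs still on the empty branch, about 50 mm inward of the tip and about 7° off vertical, with that branch turned to the bench front within about 1°; the blue tray stayed on its hook, I did not re-check the bottle, jar and model at the end, I viewed 11 pictures (one over the limit of 10), and the job is handed in with no verdict returned.

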